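Close the drinks cooler: hook the lid in, press it shut

TASK

Put the lift-off lid back on the open drinks cooler: with its back edge raised, tuck its front lip under the hooded rail along the cooler's front rim, then pivot it down without letting it drop and press the back edge until the sprung catch snaps over it and the lid lies flat. Leave the water bottle, the stack of cups and the fruit tray where they are.

Things in the scene. Friction and masses are not known exactly. Their poses are not given: they have to be found in the camera images.
- cooler: Small hard drinks cooler, fixed, open on top: navy shell, light grey rim, cans and ice inside (below 140 mm). 220 (x) x 290 (y) mm outside, rim 160 mm above the counter, walls 25 mm, mouth 170 x 240 mm. Origin: centre of its underside. z up; -x to its front (hooded rail, on the robot's side), +x to its back (catch). A black bail lies folded low round the front.
- slot (a point): Middle of the lower back edge of the slot in the grey hooded rail on the cooler's front rim: (-104, 0, 160) mm in the cooler's frame. The slot opens to +x, is 262 mm wide, 16 mm deep (hood's edge at x = -88); its floor is the rim; its roof slopes up 25 deg, from 8 mm high at the back to 15 mm at the mouth. Hood's top: 20 mm over the rim. The lip fits in with the lid's back raised 0 to 25 deg.
- lid: Grey lift-off lid, 0.3-0.6 kg, loose, flat on the counter at the start. Origin: centre of the underside of its white plug (x -75..75, y -108..108, z 0..10 mm). Flange z 10..16, y -143..143, x -76 to the back edge at 108. Crown on top: z 16..30, x -66..92, y -125..125. z up, -x to the front lip. Fully home: axes along the cooler's, origin 150 mm over the cooler's, flange on the rim.
- lid_handle (a point): Centre of the bar of the lid's black arched handle, (10, 0, 59) mm in the lid's frame, same axes, nearly over the centre of mass. The bar runs along y: 22 mm wide (x), 126 mm long, z 50..68 mm; posts at its ends (y = +-56 mm), open space under it down to the crown (z 30).
- lip (a point): Middle of the lower front edge of the lid's front lip, (-102, 0, 10) mm in the lid's frame, same axes. The lip is a flat tongue 240 mm wide (narrower than the flange), 6 mm thick, x -76 to -102. Home, its edge is about 2 mm from the back of the slot.
- catch (a joint): Sprung catch: black plate 60 mm wide with orange tab, middle of the cooler's back rim, hinged 112 mm up. 0 = upright, at rest; grows to 0.35 rad leaning outwards. With the lip hooked, the lowered lid's back edge rests on the catch's ramp, about 15 mm high (0.06 to 0.09 rad tilt); 4 to 12 N down on the crown's back part pushes the catch out about 0.08 rad, then it springs back to 0 over the flange.
- catch_nose (a point): Lower inner edge of the catch's nose: (102, 0, 167.5) mm in the cooler's frame at rest, so it reaches 6 mm over a closed lid's back edge, 1.5 mm above its flange. Above it a steep ramp rises outwards, from 10 to 30 mm over the rim; the orange tab's top is 33 mm over the rim.
- bottle: Bystander: blue water bottle with a blue cap, 66 mm across, 205 mm tall, upright. Origin: centre of its underside.
- cups: Bystander: upright stack of frosted plastic cups, 73 mm across, 160 mm tall, light. Origin: centre of its underside.
- tray: Bystander: white open food tray with whole fruit, 120 x 180 mm, 56 mm high over the fruit. Origin: centre of its underside.

How it is judged:
On the way:
1. the lid's front lip is hooked under the hooded rail (at least 5 mm past the hood's edge) while its back is still raised (tilt above 0.05 rad) (x of lip in the frame of cooler between -0.11 and -0.093 m and y of lip in the frame of cooler between -0.016 and 0.016 m and z of lip in the frame of cooler between 0.155 and 0.17 m and angle between lid's own z axis and vertical between 0.05 and 0.6 rad), for 0.2 s.
At the end, for the whole second after the job is handed in: The lid lies still and flat on the cooler (within 4 mm of its seated height and 0.025 rad of level), its lip at least 7 mm inside the slot, centred within 16 mm sideways, and the catch has sprung back over its back edge (below 0.03 rad) (x of lip in the frame of cooler between -0.108 and -0.095 m and y of lid in the frame of cooler between -0.016 and 0.016 m and z of lid in the frame of cooler between 0.146 and 0.154 m and angle between the z axis of lid and the z axis of cooler, either way round below 0.025 rad and value of joint catch below 0.03 rad and linear speed of lid below 0.01 m/s); the robot touches nothing.
It fails at once if the lid drops or slams onto the cooler (over its seat, turning faster than 2.5 rad/s or moving faster than 0.5 m/s) (horizontal distance between lid and cooler below 0.06 m and z of lid in the frame of cooler below 0.22 m and (angular speed of lid above 2.5 rad/s or linear speed of lid above 0.5 m/s)).
It fails at once if the water bottle is moved more than 3 cm or tipped over (distance of bottle from where it was at the start of the episode above 0.03 m or angle between bottle's own z axis and vertical above 0.5 rad).
It fails at once if the stack of cups is moved more than 3 cm or tipped over (distance of cups from where it was at the start of the episode above 0.03 m or angle between cups's own z axis and vertical above 0.5 rad).
It fails at once if the fruit tray is moved more than 3 cm (distance of tray from where it was at the start of the episode above 0.03 m).
It also fails if it takes over 51 s, if anything falls off the work surface, if the arm or the gripper's body presses on something with over 40 N, if the wrist force passes 120 N, or if a joint passes its speed limit or range.

ROBOT

A 6-joint arm with a two-finger parallel gripper is mounted at the origin on the work surface. World frame = base frame: x ahead of the robot, y to its left, z up, the work surface at z = 0. Lengths are in m, angles in rad, forces in N, time in s.
With the tool pointing down it reaches from about 0.25 to 0.725 m from the base axis. Payload 9.7 kg.
Tool frame: the origin (TCP) lies midway between the tips of the shut fingers; the grasp point (between the pads) lies 19 mm behind it; y points along the fingers, x is the direction in which the jaws open and shut, and the axes are right-handed (so a half turn about y gives the same grasp; the last joint's range is limited). The gripper opens to 85 mm and grips with 20 to 120 N. Pads are 22 mm wide; open, the fingers measure 114 mm over their backs; the gripper's body (76 mm by 85 mm) begins 54 mm behind the grasp point. The pads swing forward as they close: fully open they stand 13 mm farther back than shut.
Start: joints at [0, 0.087, 0.176, 1.66, 0, 1.571], TCP at [0.55, -0, 0.231] pointing down, gripper open.
Joint ranges: [-3.13, 3.13], [-0.85, 1.81], [-1.15, 1.24], [-2.2, 2.28], [-1.44, 1.52], [-3.14, 3.14]. Speed limits (rad/s): [2.22, 2.22, 2.57, 3.14, 3.14, 3.14].

INTERFACE

Orientations are given as [roll, pitch, yaw] about the fixed x, y, z axes, in that order (R = Rz(yaw) Ry(pitch) Rx(roll)).
In Python, from plant import observe, camera, hand_in, look_for, outline_of gives the robot as it stands. The module is installed in compiled form; this text tells all that it offers.
- The arm moves only by the tool apply_moves, never from a script. Its argument "deltas" is text: rows parted by semicolons, each of 7 numbers parted by spaces: the shift along the world's x, y, z in m, then the turn, a rotation vector about the world's x, y, z in rad, then the closure, from 0 (fully open) to 1 (shut). In form: x y z wx wy wz claw; .... A call has 1 to 12 rows; each row shifts and turns the commanded pose from where the row before left it; what a row does not reach is not made up. A row lasts 1/10 s, in which the tool goes at most 50 mm and 8.59 degrees, less where a joint would pass 70% of its speed; a pose out of reach is approached as far as the arm can. A call with a gripper value outside its range is refused whole. The fingers move at their own pace and stop on an object; "squeeze" is the grip in N (left out, the last holds). Time passes only in rows, so rows that do not move let the fingers close. It gives the time, the measured TCP pose, the force and the opening at its end, in the units of the state.
- observe(): the state, without advancing time (a new reading comes with each control period).
- camera(name): name is "scene" or "side" or "wrist"; returns a dict with "img" (384x512x3 uint8, red, green, blue), "depth" (384x512 float32, m along the optical axis (not along the pixel's ray), 0 where there is no reading), "intrinsics" (3x3 intrinsics, pixels), "T" (4x4, takes a point from camera to world coordinates). Camera axes: x right, y down, z forward; pixel columns grow to the right and rows downward; lengths in m; the calibration is good to about 2 mm. A picture is of the moment at which its call begins.
- hand_in(): hands the job in, once; it reports no verdict.
Trained networks look in the newest picture that a camera, given by its name, has taken for a name from the list of things; names that differ only in an ending like _2 or _b are one class to them, and where a whole thing is asked for, a point or a joint stands for the part that bears it (a point fixed in the world has none). Each returns a list of dicts, best first, with "confidence" (0 to 1); they miss things now and then, are a little off and sometimes report something else, mostly with a low value. They report only what shows in the picture. A call takes as long as a camera call.
- look_for(camera, query): "at" ([row, column] in pixels, amid what is visible of it).
- outline_of(camera, query): "pixels" (384x512 bool, what is visible of it) and "at" ([row, column] in pixels, amid what is visible of it).
The state is a dict: "time_s": time; "joint_positions": joint angles; "joint_vel": joint speeds; "joint_torque": joint torques, N m; "ee_pos": TCP position; "ee_rot": TCP orientation; "wrist_force": force on the tool from outside, world axes, zero at the start; "torque": the same for the moment, N m; "gripper_width": opening from 0.0 (shut) to 1.0 (fully open).
Only numpy, scipy, OpenCV 4.12 (cv2) and the standard library are available. Lean on these libraries where they do the work, as an engineer would, in place of code of your own. Each camera call takes 0.05 s, during which the arm holds its last target.

## Working session

There is one attempt and no reset: what is moved stays moved. The work goes in short steps, Python scripts to look and compute and a tool call to move; the robot and the scene stay as the last step left them, time stands still between calls to the robot, and variables do not carry over. Pictures are saved under pics/ and viewed, and the job is handed in when it is done.

Besides the shell and the picture viewer there is one more tool, called by a JSON object that holds its "name" and its "arguments". apply_moves: Moves the arm, as the interface text tells. Its arguments: {"type":"object","properties":{"deltas":{"type":"string"},"squeeze":{"type":"number"}},"required":["deltas"]}

```bash
mkdir -p pics; ls; cat > h.py <<'E'
import numpy as np, cv2
from plant import observe, camera, hand_in, look_for, outline_of
def cloud(c):
    d=c["depth"];K=c["intrinsics"];r,q=np.mgrid[0:d.shape[0],0:d.shape[1]]
    P=np.stack([(q-K[0,2])*d/K[0,0],(r-K[1,2])*d/K[1,1],d],-1)
    W=P@c["T"][:3,:3].T+c["T"][:3,3]; W[d==0]=np.nan; return W
def save(c,n): cv2.imwrite(f"pics/{n}.png",cv2.cvtColor(c["img"],cv2.COLOR_RGB2BGR))
E
python3 - <<'E'
from h import *
np.set_printoptions(precision=3,suppress=True)
for n in ["scene","side"]:
    c=camera(n);save(c,n+"0");W=cloud(c);np.savez(n+"0.npz",W=W,img=c["img"])
    print(n,c["T"])
    for q in ["cooler","lid","lid_handle","lip","slot","catch","bottle","cups","tray"]:
        o=look_for(n,q)[:2]
        print(q,[(round(x["confidence"],2),np.round(x["at"]),W[int(x["at"][0]),int(x["at"][1])]) for x in o])
print(observe())
E
```

```text
pics
scene [[-0.614  0.665 -0.426  1.08 ]
 [ 0.79   0.524 -0.32   0.387]
 [ 0.011 -0.533 -0.846  1.146]
 [ 0.     0.     0.     1.   ]]
cooler [(0.86, array([144., 213.]), array([ 0.486, -0.27 ,  0.102]))]
lid [(0.67, array([235., 321.]), array([0.513, 0.217, 0.032]))]
lid_handle [(0.82, array([235., 317.]), array([0.522, 0.208, 0.03 ]))]
lip [(0.61, array([227., 318.]), array([0.515, 0.201, 0.067]))]
slot [(0.82, array([144., 216.]), array([ 0.435, -0.31 ,  0.024]))]
catch [(0.81, array([153., 204.]), array([ 0.566, -0.231,  0.16 ])), (0.64, array([144., 216.]), array([ 0.435, -0.31 ,  0.024]))]
bottle [(0.56, array([279., 416.]), array([0.516, 0.515, 0.128]))]
cups [(0.93, array([111., 161.]), array([ 0.501, -0.508,  0.133])), (0.27, array([233., 315.]), array([0.519, 0.194, 0.029]))]
tray [(0.57, array([264., 222.]), array([0.789, 0.028, 0.032])), (0.39, array([234., 318.]), array([0.516, 0.204, 0.03 ]))]
side [[ 0.88  -0.224  0.418  0.017]
 [-0.474 -0.455  0.754 -0.972]
 [ 0.022 -0.862 -0.507  0.78 ]
 [ 0.     0.     0.     1.   ]]
cooler []
lid [(0.7, array([195., 218.]), array(
[... 373 characters left out ...]
array([145., 184.]), array([0.468, 0.502, 0.098]))]
cups [(0.77, array([317., 341.]), array([ 0.448, -0.554,  0.143]))]
tray [(0.61, array([196., 314.]), array([0.802, 0.03 , 0.022])), (0.27, array([208., 308.]), array([ 0.576, -0.242,  0.193]))]
{'time_s': 1.0, 'joint_positions': array([-0.   ,  0.087,  0.176,  1.66 , -0.   ,  1.571]), 'joint_vel': array([ 0.001, -0.001, -0.001,  0.001,  0.001,  0.002]), 'joint_torque': array([ -0.001, -52.011,  46.487,   0.002,   0.   ,   0.   ]), 'ee_pos': array([ 0.55 , -0.   ,  0.231]), 'ee_rot': array([-1.571, -0.   , -0.   ]), 'wrist_force': array([ 0.362, -0.786, -0.917]), 'torque': array([-0.009, -0.012, -0.015]), 'gripper_width': 0.999077810905741}
```

View pictures.

View pics/scene0.png

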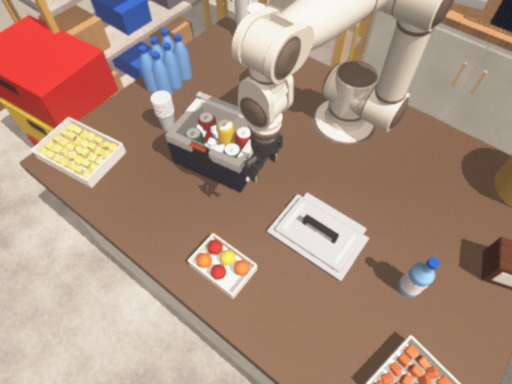

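View pics/side0.png

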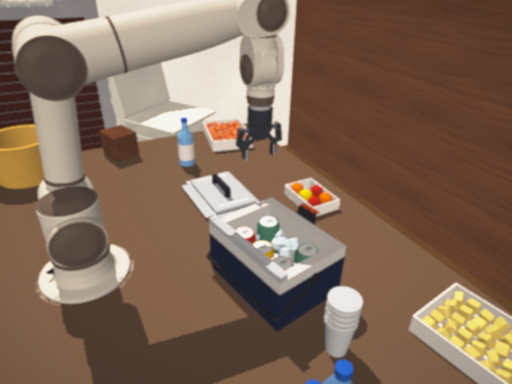

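```bash
python3 - <<'E'
from h import *
np.set_printoptions(precision=4,suppress=True)
Ws={n:np.load(n+"0.npz")["W"].reshape(-1,3) for n in["scene","side"]}
P=np.vstack(list(Ws.values()));P=P[~np.isnan(P[:,0])]
def img(lo,hi,x0,x1,y0,y1,name,z0,z1):
    m=(P[:,0]>x0)&(P[:,0]<x1)&(P[:,1]>y0)&(P[:,1]<y1)&(P[:,2]>z0)&(P[:,2]<z1)
    return P[m]
for n,W in Ws.items():
    W=W[~np.isnan(W[:,0])]
    m=(abs(W[:,0]-.5)<.25)&(abs(W[:,1]-.2)<.22); Q=W[m]
    print(n,"table z",np.median(Q[Q[:,2]<.006,2]),np.histogram(Q[:,2],bins=[.006,.012,.014,.016,.018,.02,.026,.028,.03,.032,.034,.05,.06,.066,.068,.07,.075,.1]))
    for nm,a,b in[("crown",.027,.034),("bar",.063,.073),("flange",.011,.020)]:
        S=Q[(Q[:,2]>a)&(Q[:,2]<b)][:,:2].astype(np.float32)
        if len(S)>5: print(nm,len(S),cv2.minAreaRect(S),S.mean(0))
    m=(abs(W[:,0]-.47)<.2)&(W[:,1]>-.5)&(W[:,1]<-.08); Q=W[m]
    for nm,a,b in[("rim",.157,.164),("hood",.177,.184),("tab",.188,.197)]:
        S=Q[(Q[:,2]>a)&(Q[:,2]<b)][:,:2].astype(np.float32)
        if len(S)>5: print(nm,len(S),cv2.minAreaRect(S),S.mean(0))
# top-down height map
S=380; 
for nm,cx,cy,zm in[("lid",.5,.2,.08),("cool",.48,-.28,.2)]:
    im=np.zeros((600,600),np.uint8)
    for p in P:
        u=int(300+(p[0]-cx)*1300);v=int(300+(p[1]-cy)*1300)
        if 0<=u<600 and 0<=v<600 and p[2]>0.005 and p[2]<zm+.02: 
            cv2.circle(im,(u,v),2,int(max(im[v,u],min(255,255*p[2]/zm))),-1)
    cv2.imwrite(f"pics/top_{nm}.png",cv2.applyColorMap(im,cv2.COLORMAP_TURBO))
E
```

```text
scene table z -6.376674753139078e-05 (array([155, 248, 482, 455, 208, 237, 473, 901, 899, 438, 245,  45,  83,
        71,  81,  28,   0]), array([0.006, 0.012, 0.014, 0.016, 0.018, 0.02 , 0.026, 0.028, 0.03 ,
       0.032, 0.034, 0.05 , 0.06 , 0.066, 0.068, 0.07 , 0.075, 0.1  ]))
crown 2521 ((0.5893319845199585, 0.16046668589115143), (0.31510984897613525, 0.34042856097221375), 1.025385856628418) [0.5184 0.209 ]
bar 238 ((0.5074617266654968, 0.204523503780365), (0.02426494099199772, 0.12514011561870575), 0.8744956254959106) [0.5079 0.2067]
flange 1434 ((0.5693387985229492, 0.1690821349620819), (0.3595344126224518, 0.3558938801288605), 89.26319122314453) [0.5061 0.2124]
rim 992 ((0.4728032946586609, -0.30995064973831177), (0.22490070760250092, 0.37814897298812866), 12.32689094543457) [ 0.4911 -0.284 ]
hood 75 ((0.42495471239089966, -0.2807939052581787), (0.2746330499649048, 0.13792595267295837), 50.012474060058594) [ 0.386  -0.3346]
tab 94 ((0.5760328769683838, -0.24662618339061737), (0.023406982421875, 0.060604944825172424), 11.490267753601074) [ 0.5757 -0.2454]
side table z 0.0003773
[... 357 characters left out ...]
054718017578) [0.5132 0.1797]
bar 122 ((0.507517397403717, 0.20097127556800842), (0.023585762828588486, 0.13065245747566223), 1.0551475286483765) [0.5064 0.196 ]
flange 635 ((0.5640469789505005, 0.1762176901102066), (0.3394862115383148, 0.33689284324645996), 0.495354562997818) [0.4655 0.1644]
rim 1647 ((0.46968144178390503, -0.3106565475463867), (0.23117071390151978, 0.37765249609947205), 10.744772911071777) [ 0.4879 -0.2903]
hood 259 ((0.45874083042144775, -0.26471656560897827), (0.22819410264492035, 0.28924158215522766), 13.93992805480957) [ 0.4118 -0.2907]
tab 114 ((0.5753949880599976, -0.24903705716133118), (0.023898499086499214, 0.06241000443696976), 9.229536056518555) [ 0.575  -0.2506]
```

View pics/top_lid.png

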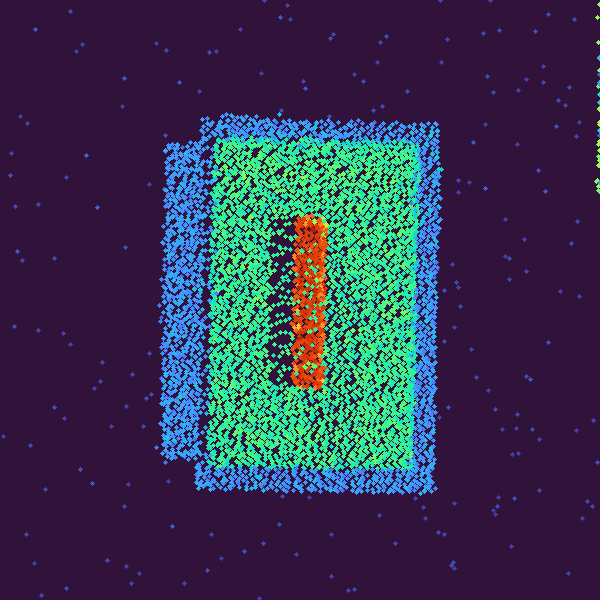

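View pics/top_cool.png

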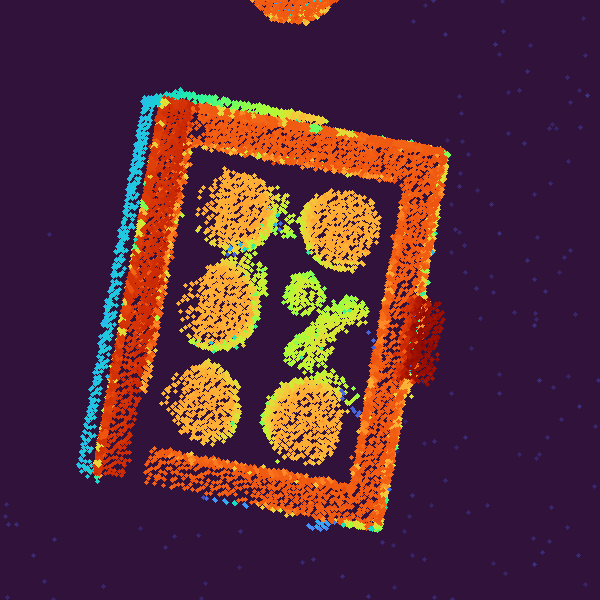

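```bash
python3 - <<'E'
from h import *
from scipy.spatial import cKDTree
from scipy.optimize import minimize
Ws={n:np.load(n+"0.npz")["W"].reshape(-1,3) for n in["scene","side"]}
def clean(S,r=.008,k=8):
    t=cKDTree(S);return S[np.array([len(x)>=k for x in t.query_ball_point(S,r)])]
for n,W in list(Ws.items())+[("both",np.vstack(list(Ws.values())))]:
    W=W[~np.isnan(W[:,0])]
    Q=W[(abs(W[:,0]-.49)<.16)&(abs(W[:,1]-.2)<.2)]
    for nm,a,b,h in[("crown",.026,.035,(.079,.125)),("bar",.06,.075,(.011,.063)),("lidall",.010,.08,None)]:
        S=clean(Q[(Q[:,2]>a)&(Q[:,2]<b)][:,:2]).astype(np.float32)
        r=cv2.minAreaRect(S);print(n,nm,np.round(np.r_[r[0],r[1],r[2]],4))
    Q=W[(abs(W[:,0]-.47)<.2)&(W[:,1]>-.48)&(W[:,1]<-.1)]
    S=clean(Q[(Q[:,2]>.15)&(Q[:,2]<.186)][:,:2])
    # trim the catch: soft rectangle fit
    def cost(p):
        c,s=np.cos(p[2]),np.sin(p[2]);d=S-p[:2]
        x=d[:,0]*c+d[:,1]*s;y=-d[:,0]*s+d[:,1]*c
        out=np.maximum(np.maximum(abs(x)-.11,abs(y)-.145),0)
        inn=np.maximum(np.minimum(.085-abs(x),.12-abs(y)),0)
        return np.mean(np.minimum(out+inn,.01))
    r=min((minimize(cost,[.483,-.269,a],method="Nelder-Mead",options=dict(initial_simplex=np.array([.483,-.269,a])+np.array([[0,0,0],[.01,0,0],[0,.01,0],[0,0,.05]]))) for a in(.12,.17,.2)),key=lambda r:r.fun)
    c,s=np.cos(r.x[2]),np.sin(r.x[2]);
    H=Q[(Q[:,2]>.172)&(Q[:,2]<.186)];d=H[:,:2]-r.x[:2];x=d[:,0]*c+d[:,1]*s;y=-d[:,0]*s+d[:,1]*c
    T=Q[(Q[:,2]>.188)&(Q[:,2]<.2)];dt=T[:,:2]-r.x[:2];xt=dt[:,0]*c+dt[:,1]*s;yt=-dt[:,0]*s+dt[:,1]*c
    g=x<-.06
    print(n,"cooler",r.x,np.degrees(r.x[2]),r.fun,"hood",np.percentile(x[g],[2,98]),np.percentile(y[g],[2,98]),np.median(H[g,2]),"tab",np.median(xt),np.percentile(yt,[3,97]),np.percentile(T[:,2],[50,97]))
    R=Q[(Q[:,2]>.15)&(Q[:,2]<.17)];print("rim z",np.median(R[:,2]))
E
```

```text
scene crown [0.5107 0.205  0.1578 0.2486 1.2171]
scene bar [0.5078 0.2045 0.0237 0.1251 0.8745]
scene lidall [0.4999 0.2044 0.2115 0.2859 1.0756]
scene cooler [ 0.45967255 -0.26613626  0.17749159] 10.169519209160761 0.0001957280169849548 hood [-0.11358769 -0.08941626] [-0.14425298  0.02570613] 0.17599971152818938 tab 0.11766240139613462 [-0.02767003  0.02734446] [0.19282381 0.19586937]
rim z 0.15979055595007674
side crown [0.5074 0.1954 0.1504 0.2392 0.9164]
side bar [0.5041 0.1969 0.0174 0.123  3.3024]
side lidall [0.4875 0.194  0.1909 0.2622 4.1888]
side cooler [ 0.45743064 -0.27069461  0.18034666] 10.333102582036283 6.047491516084099e-05 hood [-0.1091734  -0.08792681] [-0.14056402  0.13728808] 0.1752623368553502 tab 0.1186971200174001 [-0.02896832  0.02926698] [0.19215606 0.19466568]
rim z 0.15950396627081226
both crown [0.5102 0.2028 0.1589 0.2539 1.2171]
both bar [0.5074 0.2014 0.0244 0.1314 0.8745]
both lidall [0.4993 0.2027 0.215  0.2892 0.9331]
both cooler [ 0.45768736 -0.26969804  0.18001282] 10.31397512658607 0.00018961151558465013 hood [-0.10996385 -0.08800065] [-0.14128069  0.13465987] 0.1754436476528073 tab 0.1191640847898923 [-0.02877512  0.02911629] [0.19239016 0.19533617]
rim z 0.1595981167736802
```

{"name": "apply_moves", "arguments": {"deltas": "-0.01 0.05 -0.02 0 0 0.018 0; -0.01 0.05 -0.03 0 0 0 0; -0.012 0.05 -0.03 0 0 0 0; -0.011 0.043 -0.03 0 0 0 0; 0 0.01 0 0 0 0 0; 0 0 0 0 0 0 0; 0 0 0 0 0 0 0", "squeeze": 60}}

```text
time_s: 1.7
ee_pos: [0.5127, 0.1796, 0.1355]
ee_rot: [-1.571, -0.001, 0.018]
wrist_force: [-0.2, -0.2, 0.7]
gripper_width: 1.0
```

```bash
python3 - <<'E'
from h import *
np.set_printoptions(precision=4,suppress=True)
c=camera("wrist");save(c,"w1");W=cloud(c)
print(observe()["ee_pos"],observe()["ee_rot"])
Q=W.reshape(-1,3);Q=Q[~np.isnan(Q[:,0])]
S=Q[(Q[:,2]>.06)&(Q[:,2]<.075)&(abs(Q[:,0]-.507)<.035)&(abs(Q[:,1]-.2)<.1)][:,:2].astype(np.float32)
print(len(S),cv2.minAreaRect(S),S.mean(0)); print(c["T"])
E
```

```text
[0.5129 0.1792 0.1356] [-1.5706 -0.0016  0.0172]
5240 ((0.5056177377700806, 0.2055930495262146), (0.02191401831805706, 0.12513332068920135), 1.3601356744766235) [0.5059 0.2107]
[[ 0.9998  0.0179  0.0052  0.5117]
 [ 0.0186 -0.9637 -0.2665  0.2484]
 [ 0.0003  0.2665 -0.9638  0.2779]
 [ 0.      0.      0.      1.    ]]
```

View pics/w1.png

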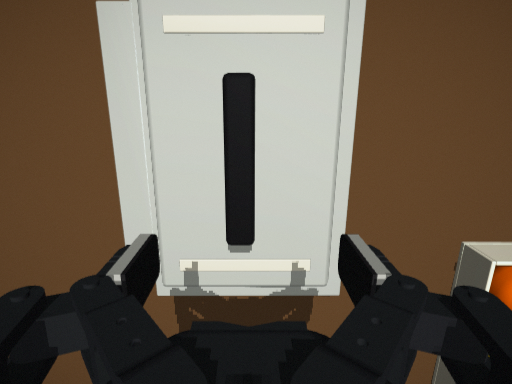

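{"name": "apply_moves", "arguments": {"deltas": "-0.003 0.012 0 0 0 0.001 0; -0.0035 0.013 0 0 0 0 0; 0 0 -0.03 0 0 0 0; 0 0 -0.03 0 0 0 0; 0 0 -0.025 0 0 0 0; 0 0 -0.0105 0 0 0 0; 0 0 0 0 0 0 0; 0 0 0 0 0 0 0"}}

```text
time_s: 2.55
ee_pos: [0.5061, 0.2054, 0.0402]
ee_rot: [-1.57, -0.001, 0.019]
wrist_force: [0.5, 0.1, 1.0]
gripper_width: 1.004
```

{"name": "apply_moves", "arguments": {"deltas": "0 0 0 0 0 0 1; 0 0 0 0 0 0 1; 0 0 0 0 0 0 1; 0 0 0 0 0 0 1; 0 0 0 0 0 0 1; 0 0 0 0 0 0 1; 0 0 0 0 0 0 1; 0 0 0 0 0 0 1", "squeeze": 100}}

```text
time_s: 3.35
ee_pos: [0.5058, 0.2051, 0.0395]
ee_rot: [-1.571, -0.001, 0.019]
wrist_force: [-1.9, -1.0, 5.5]
gripper_width: 0.241
```

{"name": "apply_moves", "arguments": {"deltas": "0 0 0.005 0 0 0 1; 0 0 0.015 0 0 0 1; 0 0 0.03 0 0 0 1; 0 0 0.03 0 0 0 1; 0 0 0.03 0 0 0 1; 0 0 0.03 0 0 0 1; 0 0 0.03 0 0 0 1; 0 0 0.03 0 0 0 1; 0 0 0.03 0 0 0 1; 0 0 0.02 0 0 0 1; 0 0 0 0 0 0 1"}}

```text
time_s: 4.45
ee_pos: [0.5061, 0.2052, 0.2924]
ee_rot: [-1.569, -0.004, 0.019]
wrist_force: [0.1, -0.0, -5.4]
gripper_width: 0.241
```

```bash
python3 - <<'E'
from h import *
for n in ["scene","side"]:
    c=camera(n);save(c,n+"1")
    W=cloud(c).reshape(-1,3);W=W[~np.isnan(W[:,0])]
    Q=W[(abs(W[:,0]-.50)<.16)&(abs(W[:,1]-.2)<.17)&(W[:,2]>.2)&(W[:,2]<.31)]
    # dominant plane
    S=Q[(Q[:,2]<.30)]
    best=None;rng=np.random.default_rng(0)
    for _ in range(300):
        p=S[rng.choice(len(S),3,False)];nn=np.cross(p[1]-p[0],p[2]-p[0]);L=np.linalg.norm(nn)
        if L<1e-4: continue
        nn/=L;k=(abs((S-p[0])@nn)<.0025)
        if best is None or k.sum()>best.sum(): best=k
    B=S[best];nn=np.linalg.svd(B-B.mean(0),full_matrices=False)[2][2];nn*=np.sign(nn[2])
    print(n,len(B),B.mean(0),nn, cv2.minAreaRect(B[:,:2].astype(np.float32)))
print(observe())
a=cv2.imread("pics/scene1.png");b=cv2.imread("pics/side1.png");cv2.imwrite("pics/both1.png",cv2.resize(np.hstack([a,b]),(800,300)))
E
```

```text
scene 3198 [0.52027145 0.21307806 0.28284181] [-4.81730640e-03 -9.02644120e-04  9.99987989e-01] ((0.5107711553573608, 0.20520669221878052), (0.15904460847377777, 0.24853171408176422), 1.2089248895645142)
side 1009 [0.50101522 0.17632583 0.2809367 ] [-0.00385061 -0.00289068  0.99998841] ((0.5102513432502747, 0.19806788861751556), (0.15696638822555542, 0.25279244780540466), 1.0407048463821411)
{'time_s': 4.55, 'joint_positions': array([3.85254436e-01, 1.06942184e-01, 3.10626298e-01, 1.77450338e+00,
       2.47862080e-05, 1.93709523e+00]), 'joint_vel': array([-0.00066863,  0.00803995, -0.03711671, -0.00898276, -0.00034583,
        0.00034671]), 'joint_torque': array([-1.10337616e-03, -5.64968348e+01,  4.97744000e+01,  2.94579389e-01,
        2.02242052e-03,  3.52652785e-05]), 'ee_pos': array([0.50561021, 0.2050418 , 0.28869593]), 'ee_rot': array([-1.57078140e+00,  3.02922351e-05,  1.89555324e-02]), 'wrist_force': array([-0.01457618,  0.21443003, -4.23389866]), 'torque': array([-0.02715611, -0.04143088, -0.04203689]), 'gripper_width': 0.2399253090303054}
```

View pics/both1.png

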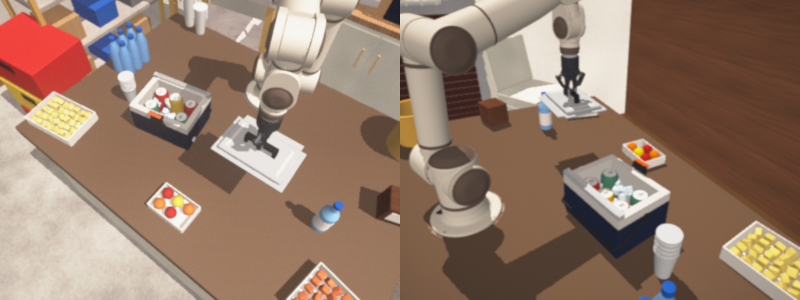

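{"name": "apply_moves", "arguments": {"deltas": "-0.001 -0.015 0 0 0 0.005 1; -0.001 -0.03 0 0 0 0.01 1; -0.001 -0.03 0 0 0 0.012 1; -0.001 -0.03 0 0 0 0.012 1; -0.001 -0.03 0 0 0 0.012 1; -0.001 -0.03 0 0 0 0.012 1; -0.001 -0.03 0 0 0 0.012 1; -0.001 -0.03 0 0 0 0.012 1; -0.001 -0.03 0 0 0 0.012 1; -0.001 -0.03 0 0 0 0.012 1; -0.001 -0.03 0 0 0 0.012 1; -0.001 -0.03 0 0 0 0.012 1"}}

```text
time_s: 5.75
ee_pos: [0.4929, -0.1411, 0.2872]
ee_rot: [-1.57, 0.002, 0.154]
wrist_force: [0.2, -0.2, -3.6]
gripper_width: 0.239
```

{"name": "apply_moves", "arguments": {"deltas": "-0.001 -0.03 0 0 0 0.012 1; -0.001 -0.03 0 0 0 0.012 1; -0.001 -0.03 0 0 0 0.012 1; -0.001 -0.02 0 0 0 0 1; -0.001 -0.013 0 0 0 0 1; 0 0 0 0.0093 -0.0512 0 1; 0 0 0 0.0093 -0.0512 0 1; 0 0 0 0.0093 -0.0512 0 1; 0 0 0 0.0093 -0.0512 0 1; 0 0 0 0.0093 -0.0512 0 1; 0 0 0 0 0 0 1; 0 0 0 0 0 0 1"}}

```text
time_s: 6.95
ee_pos: [0.488, -0.2627, 0.2884]
ee_rot: [-1.573, -0.258, 0.19]
wrist_force: [0.8, -0.2, -3.6]
gripper_width: 0.242
```

```bash
cat > tcp.py <<'E'
from h import *
from scipy.spatial.transform import Rotation as R
C=np.array([.4582,-.2685,0]);yaw=.18
def lidpose():
    o=observe();p=np.array(o["ee_pos"]);T=R.from_euler("xyz",o["ee_rot"]).as_matrix()
    # lid axes: x=tool x, z=-tool y, y = tool z
    L=np.stack([T[:,0],T[:,2],-T[:,1]],1)
    lip=p-L@[.112,0,.03]; Rc=R.from_euler("z",yaw).as_matrix()
    return o,p,L,Rc.T@(lip-C),Rc.T@L
if __name__=="__main__":
    np.set_printoptions(precision=4,suppress=True)
    o,p,L,lip,Lc=lidpose();print("tcp",p,"rot",np.array(o["ee_rot"]),"lip in cooler (if nominal)",lip,"tilt",np.arctan2(Lc[2,0],Lc[0,0]),"yaw err",np.arctan2(Lc[1,0],Lc[0,0]),"roll",Lc[2,1],"F",o["wrist_force"],"t",o["time_s"])
E
python3 tcp.py
```

```text
tcp [ 0.488  -0.2627  0.2884] rot [-1.573  -0.2582  0.19  ] lip in cooler (if nominal) [-0.0702 -0.0007  0.2308] tilt 0.2582559680482303 yaw err 0.009996439649274942 roll -0.0021029979808387944 F [ 0.816  -0.196  -3.5754] t 6.95
```

```bash
python3 - <<'E'
from tcp import *
for n in ["scene","side","wrist"]:
    c=camera(n);save(c,n+"2");np.savez(n+"2.npz",W=cloud(c))
    Wc=(cloud(c).reshape(-1,3)-C)@R.from_euler("z",yaw).as_matrix()
    Wc=Wc[~np.isnan(Wc[:,0])];m=(abs(Wc[:,0])<.2)&(abs(Wc[:,1])<.2)&(Wc[:,2]>.1)&(Wc[:,2]<.35);Wc=Wc[m]
    H=Wc[(Wc[:,2]>.172)&(Wc[:,2]<.185)&(Wc[:,0]<-.06)]
    if len(H)>10: print(n,"hood",np.percentile(H[:,0],[2,98]),np.percentile(H[:,1],[2,98]))
    # lid surfaces: points in lid frame nominal
    o,p,L,lip,Lc=lidpose()
    q=(Wc-lip)@Lc+np.array([-.102,0,.01])
    k=(abs(q[:,0])<.13)&(abs(q[:,1])<.16)&(q[:,2]>.005)&(q[:,2]<.04);q=q[k]
    cr=q[(q[:,2]>.024)&(q[:,2]<.036)&(abs(q[:,1])<.12)]
    A=np.c_[cr[:,0],cr[:,1],np.ones(len(cr))];s=np.linalg.lstsq(A,cr[:,2],rcond=None)[0]
    fl=q[(q[:,2]<.02)]
    print(n,"crown plane",s,"ext crown",np.percentile(cr[:,0],[1,99]),np.percentile(cr[:,1],[1,99]),"all",np.percentile(q[:,0],[1,99]),np.percentile(q[:,1],[1,99]))
a=cv2.imread("pics/side2.png");b=cv2.imread("pics/wrist2.png");cv2.imwrite("pics/both2.png",cv2.resize(np.hstack([a,b]),(800,300)))
E
```

```text
scene hood [-0.11104328 -0.08815392] [0.0949858  0.14681591]
scene crown plane [-0.00919252 -0.00091118  0.03090853] ext crown [-0.06048162  0.09271938] [-0.1178628  0.1177998] all [-0.09765193  0.10829916] [-0.13977776  0.14217045]
side hood [-0.11057835 -0.08926743] [-0.14313947  0.1354952 ]
side crown plane [0.00353821 0.00036657 0.02988127] ext crown [-0.06417366  0.0894864 ] [-0.11861758  0.11517203] all [-0.09995345  0.10610596] [-0.14434     0.12803302]
wrist hood [-0.11100395 -0.09080236] [-0.09213449  0.12724737]
wrist crown plane [-0.00102672  0.00347882  0.03003608] ext crown [-0.06257145  0.08919246] [-0.02245357  0.11299089] all [-0.09930732  0.10587265] [-0.04381785  0.11370051]
```

View pics/both2.png

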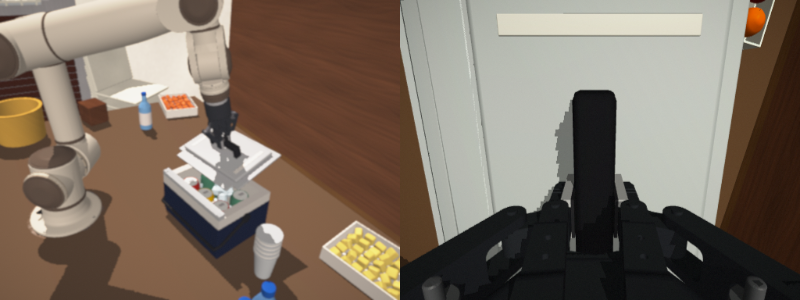

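{"name": "apply_moves", "arguments": {"deltas": "0 0.0005 -0.015 0 0 -0.01 1; 0 0 -0.02 0 0 0 1; 0 0 -0.02 0 0 0 1; 0 0 -0.0115 0 0 0 1; 0 0 0 0 0 0 1; 0 0 0 0 0 0 1"}}

```text
time_s: 7.7
ee_pos: [0.4888, -0.2625, 0.2231]
ee_rot: [-1.574, -0.26, 0.181]
wrist_force: [0.6, 0.9, -3.1]
gripper_width: 0.238
```

```bash
python3 tcp.py
```

```text
tcp [ 0.4888 -0.2625  0.2231] rot [-1.5738 -0.2603  0.1806] lip in cooler (if nominal) [-0.0693  0.0003  0.1653] tilt 0.2602857440796464 yaw err 0.000633027482500783 roll -0.0028551736139892925 F [ 0.5647  0.856  -3.0908] t 7.7
```

{"name": "apply_moves", "arguments": {"deltas": "-0.0098 -0.0018 -0.0005 0 0 0 1; -0.0098 -0.0018 -0.0005 0 0 0 1; -0.005 -0.0009 -0.001 0 0 0 1; -0.004 -0.0007 -0.0008 0 0 0 1; 0 0 0 0 0 0 1; 0 0 0 0 0 0 1"}}

```text
time_s: 8.3
ee_pos: [0.4599, -0.2678, 0.2198]
ee_rot: [-1.574, -0.26, 0.18]
wrist_force: [-0.1, -0.5, -4.3]
gripper_width: 0.239
```

```bash
python3 tcp.py
```

```text
tcp [ 0.4599 -0.2678  0.2198] rot [-1.5737 -0.2605  0.1801] lip in cooler (if nominal) [-0.0987  0.0003  0.162 ] tilt 0.2604591362593855 yaw err 9.7734359409066e-05 roll -0.002850544255832088 F [-0.1487 -0.5007 -4.2513] t 8.3
```

{"name": "apply_moves", "arguments": {"deltas": "-0.0015 -0.0003 -0.0004 0 0 0 1; -0.0013 -0.0002 -0.0004 0 0 0 1; 0 0 0 0 0 0 1; 0 0 0 0 0 0 1"}}

```text
time_s: 8.7
ee_pos: [0.4572, -0.2681, 0.2188]
ee_rot: [-1.573, -0.26, 0.18]
wrist_force: [-0.4, 0.3, -4.1]
gripper_width: 0.239
```

```bash
python3 tcp.py; python3 - <<'E'
from tcp import *
for n in ["scene","side","wrist"]:
    c=camera(n);save(c,n+"3")
    Wc=(cloud(c).reshape(-1,3)-C)@R.from_euler("z",yaw).as_matrix()
    Wc=Wc[~np.isnan(Wc[:,0])];m=(abs(Wc[:,0])<.25)&(abs(Wc[:,1])<.2)&(Wc[:,2]>.1)&(Wc[:,2]<.35);Wc=Wc[m]
    o,p,L,lip,Lc=lidpose()
    q=(Wc-lip)@Lc+np.array([-.102,0,.01])
    k=(abs(q[:,0])<.13)&(abs(q[:,1])<.16)&(q[:,2]>.005)&(q[:,2]<.04);q=q[k]
    cr=q[(q[:,2]>.024)&(q[:,2]<.036)&(abs(q[:,1])<.12)&(abs(q[:,0])<.09)]
    A=np.c_[cr[:,0],cr[:,1],np.ones(len(cr))];s=np.linalg.lstsq(A,cr[:,2],rcond=None)[0]
    print(n,"crown",s,np.percentile(q[:,0],[1,99]))
a=cv2.imread("pics/side3.png")[130:322,180:436];b=cv2.imread("pics/scene3.png")[60:252,80:336];cv2.imwrite("pics/both3.png",cv2.resize(np.hstack([a,b]),(800,300)))
E
```

```text
tcp [ 0.4572 -0.2681  0.2188] rot [-1.5734 -0.2601  0.1804] lip in cooler (if nominal) [-0.1014  0.0004  0.161 ] tilt 0.26012247224688656 yaw err 0.0004435077893262995 roll -0.002562384378383631 F [-0.4245  0.2674 -4.1042] t 8.7
scene crown [ 0.00463193 -0.00055121  0.03048619] [-0.1075537   0.10878749]
side crown [ 0.00668231 -0.00024806  0.02963556] [-0.11149662  0.10655154]
wrist crown [0.00484577 0.00417106 0.02982407] [-0.1067281  0.1059073]
```

View pics/both3.png

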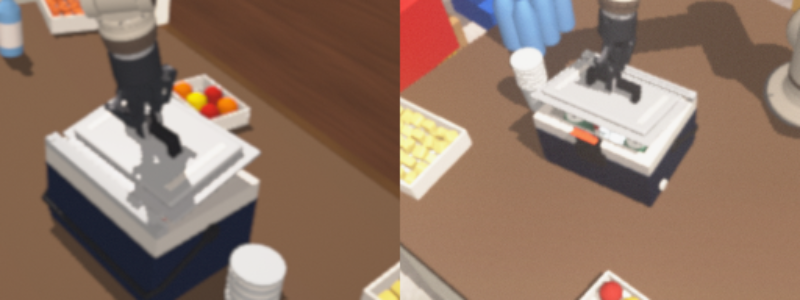

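{"name": "apply_moves", "arguments": {"deltas": "0.0016 0.0003 -0.003 -0.0054 0.0295 0 1; 0.0016 0.0003 -0.003 -0.0054 0.0295 0 1; 0.0014 0.0003 -0.0032 -0.0054 0.0295 0 1; 0.0014 0.0003 -0.0032 -0.0054 0.0295 0 1; 0.0009 0.0002 -0.0022 -0.0036 0.0197 0 1; 0.0009 0.0002 -0.0022 -0.0036 0.0197 0 1; 0 0 0 0 0 0 1; 0 0 0 0 0 0 1; 0 0 0 0 0 0 1"}}

```text
time_s: 9.75
ee_pos: [0.4646, -0.2666, 0.2021]
ee_rot: [-1.574, -0.1, 0.18]
wrist_force: [-2.4, -1.0, -1.9]
gripper_width: 0.241
```

```bash
python3 tcp.py
```

```text
tcp [ 0.4646 -0.2666  0.2021] rot [-1.5736 -0.1     0.18  ] lip in cooler (if nominal) [-0.1018  0.0006  0.161 ] tilt 0.09995049091096811 yaw err 4.717342748429277e-05 roll -0.0028100423240131067 F [-2.3712 -1.0207 -1.895 ] t 9.75
```

{"name": "apply_moves", "arguments": {"deltas": "0.0004 0.0001 -0.0012 -0.0018 0.0098 0 1; 0.0004 0.0001 -0.0012 -0.0018 0.0098 0 1; 0 0 0 0 0 0 1; 0 0 0 0 0 0 1"}}

```text
time_s: 10.15
ee_pos: [0.466, -0.2665, 0.2001]
ee_rot: [-1.574, -0.081, 0.18]
wrist_force: [-4.5, -1.8, 4.2]
gripper_width: 0.239
```

```bash
python3 tcp.py; python3 - <<'E'
from tcp import *
for n in ["scene","side"]:
    c=camera(n);save(c,n+"4")
    Wc=(cloud(c).reshape(-1,3)-C)@R.from_euler("z",yaw).as_matrix()
    Wc=Wc[~np.isnan(Wc[:,0])];m=(abs(Wc[:,0])<.25)&(abs(Wc[:,1])<.2)&(Wc[:,2]>.1)&(Wc[:,2]<.35);Wc=Wc[m]
    o,p,L,lip,Lc=lidpose()
    q=(Wc-lip)@Lc+np.array([-.102,0,.01])
    cr=q[(q[:,2]>.022)&(q[:,2]<.038)&(abs(q[:,1])<.12)&(abs(q[:,0]-.01)<.07)]
    A=np.c_[cr[:,0],cr[:,1],np.ones(len(cr))];s=np.linalg.lstsq(A,cr[:,2],rcond=None)[0]
    t=Wc[(Wc[:,0]>.1)&(abs(Wc[:,1])<.035)&(Wc[:,2]>.188)];
    print(n,"crown",s,"tab x",np.percentile(t[:,0],[5,50,95]) if len(t) else None,np.percentile(t[:,2],95))
    b=q[(q[:,2]>.01)&(q[:,2]<.02)&(abs(q[:,1])>.05)&(q[:,0]>.09)]; print("back edge",np.percentile(b[:,0],98) if len(b) else 0)
a=cv2.imread("pics/side4.png")[130:322,180:436];b=cv2.imread("pics/scene4.png")[60:252,80:336];cv2.imwrite("pics/both4.png",cv2.resize(np.hstack([a,b]),(800,300)))
E
```

```text
tcp [ 0.466  -0.2665  0.2001] rot [-1.5743 -0.0808  0.1803] lip in cooler (if nominal) [-0.1012  0.0004  0.1612] tilt 0.080784541412995 yaw err 0.0003460764682352156 roll -0.0035113180213833806 F [-4.5009 -1.8217  4.2042] t 10.15
scene crown [ 0.00986294 -0.00175213  0.03068847] tab x [0.1143921  0.12444731 0.13379848] 0.1960818625724784
back edge 0.10953797199738496
side crown [1.05400333e-02 3.80901214e-05 3.02858103e-02] tab x [0.11405961 0.12261276 0.13468587] 0.19390054009011204
back edge 0.11120377108811236
```

View pics/both4.png

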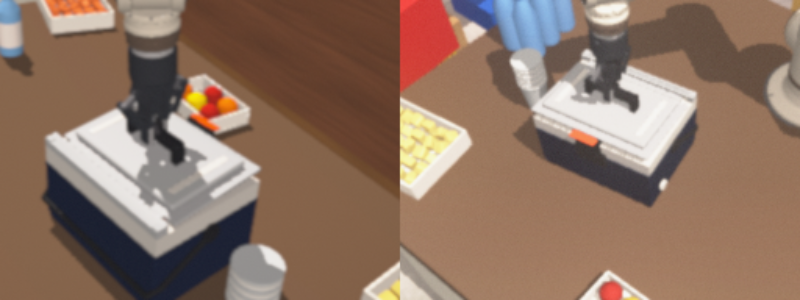

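{"name": "apply_moves", "arguments": {"deltas": "0 0 0 0 0 0 0.7; 0 0 0 0 0 0 0.6; 0 0 0 0 0 0 0.4; 0 0 0 0 0 0 0.2; 0 0 0 0 0 0 0.2; 0 0 0 0 0 0 0.2; 0 0 0 0 0 0 0.2"}}

```text
time_s: 10.95
ee_pos: [0.4658, -0.2663, 0.1997]
ee_rot: [-1.574, -0.08, 0.18]
wrist_force: [0.5, 0.1, 0.1]
gripper_width: 0.797
```

{"name": "apply_moves", "arguments": {"deltas": "0 0 0.01 0 0 0 0.2; 0 0 0.02 0 0 0 0.2; 0 0 0.025 0 0 0 0.2; 0 0 0.025 0 0 0 0.2; 0 0 0 0 0 0 0.2"}}

```text
time_s: 11.45
ee_pos: [0.4665, -0.2668, 0.284]
ee_rot: [-1.577, -0.084, 0.181]
wrist_force: [0.2, -0.8, -0.3]
gripper_width: 0.806
```

```bash
cat > chk.py <<'E'
from tcp import *
import sys
k=sys.argv[1];np.set_printoptions(precision=4,suppress=True)
for n in ["scene","side"]:
    c=camera(n);save(c,n+k)
    Wc=(cloud(c).reshape(-1,3)-C)@R.from_euler("z",yaw).as_matrix()
    Wc=Wc[~np.isnan(Wc[:,0])];m=(abs(Wc[:,0])<.25)&(abs(Wc[:,1])<.2)&(Wc[:,2]>.1)&(Wc[:,2]<.35);Wc=Wc[m]
    S=Wc[(abs(Wc[:,1])<.115)&(Wc[:,0]>-.055)&(Wc[:,0]<.085)&(Wc[:,2]<.215)]
    s=np.array([0,0,np.median(S[:,2])])
    for _ in range(15):
        r=S[:,2]-(S[:,:2]@s[:2]+s[2]);g=abs(r)<(.006 if _<6 else .003)
        s=np.linalg.lstsq(np.c_[S[g,:2],np.ones(g.sum())],S[g,2],rcond=None)[0]
    t=Wc[(Wc[:,0]>.1)&(abs(Wc[:,1])<.028)&(Wc[:,2]>.188)]
    b=Wc[(Wc[:,0]>.08)&(abs(Wc[:,1])>.05)&(abs(Wc[:,1])<.13)&(Wc[:,2]>.163)]
    print(n,"crown slope",s[:2],"z at centre",s[2],g.sum(),"tab x",np.percentile(t[:,0],[5,50,95]) if len(t) else None,"back edge x,z",np.percentile(b[:,0],98) if len(b) else 0)
a=cv2.imread(f"pics/side{k}.png")[130:322,180:436];b=cv2.imread(f"pics/scene{k}.png")[60:252,80:336];cv2.imwrite(f"pics/both{k}.png",cv2.resize(np.hstack([a,b]),(800,300)))
print(observe()["time_s"],observe()["ee_pos"],observe()["ee_rot"])
E
python3 chk.py 5
```

```text
scene crown slope [0.0831 0.0004] z at centre 0.18956534027533797 1492 tab x [0.1104 0.1197 0.1288] back edge x,z 0.10461100928272792
side crown slope [0.0856 0.0008] z at centre 0.18908548850537496 2492 tab x [0.1094 0.1171 0.1295] back edge x,z 0.1051361282728327
11.55 [ 0.4661 -0.2665  0.2805] [-1.5746 -0.0813  0.1804]
```

View pics/both5.png

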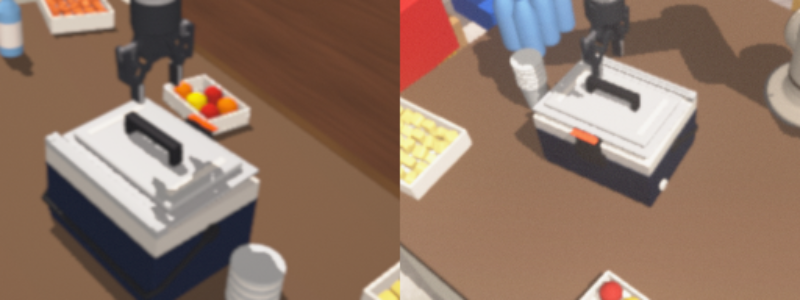

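{"name": "apply_moves", "arguments": {"deltas": "0.02 0.0035 0 -0.0048 0.0266 0 1; 0.02 0.0035 0 -0.0048 0.0266 0 1; 0.021 0.0035 0 -0.0048 0.0266 0 1; 0 0 0 0 0 0 1; 0 0 -0.02 0 0 0 1; 0 0 -0.02 0 0 0 1; 0 0 -0.02 0 0 0 1; 0 0 -0.01 0 0 0 1; 0 0 0 0 0 0 1; 0 0 0 0 0 0 1"}}

```text
time_s: 12.55
ee_pos: [0.5265, -0.2559, 0.2104]
ee_rot: [-1.574, 0.0, 0.18]
wrist_force: [0.1, 0.6, 0.8]
gripper_width: -0.005
```

{"name": "apply_moves", "arguments": {"deltas": "0 0 -0.005 0 0 0 1; 0 0 -0.005 0 0 0 1; 0 0 -0.003 0 0 0 1; 0 0 -0.002 0 0 0 1; 0 0 0 0 0 0 1; 0 0 0 0 0 0 1"}}

```text
time_s: 13.15
ee_pos: [0.5269, -0.2559, 0.1948]
ee_rot: [-1.574, 0.001, 0.18]
wrist_force: [1.0, 0.7, 2.4]
gripper_width: -0.002
```

Contact at about the expected height (0.195). Pressing in small steps.

{"name": "apply_moves", "arguments": {"deltas": "0 0 -0.001 0 0 0 1; 0 0 -0.001 0 0 0 1; 0 0 -0.001 0 0 0 1; 0 0 -0.001 0 0 0 1; 0 0 0 0 0 0 1"}}

```text
time_s: 13.65
ee_pos: [0.5273, -0.2558, 0.1917]
ee_rot: [-1.574, -0.001, 0.181]
wrist_force: [1.6, 1.3, 6.5]
gripper_width: -0.001
```

{"name": "apply_moves", "arguments": {"deltas": "0 0 -0.001 0 0 0 1; 0 0 -0.001 0 0 0 1; 0 0 -0.001 0 0 0 1; 0 0 -0.001 0 0 0 1; 0 0 0 0 0 0 1"}}

```text
time_s: 14.15
ee_pos: [0.5269, -0.2559, 0.1872]
ee_rot: [-1.574, 0.0, 0.18]
wrist_force: [0.1, 0.4, 0.3]
gripper_width: -0.002
```

```bash
python3 chk.py 6
```

```text
scene crown slope [ 0.0319 -0.0004] z at centre 0.18384983263732926 1122 tab x [0.1023 0.1135 0.1323] back edge x,z 0.10500589240356349
side crown slope [0.0325 0.0012] z at centre 0.18354395232078616 2332 tab x [0.1021 0.1184 0.1331] back edge x,z 0.10630783878317654
14.25 [ 0.5266 -0.2558  0.1863] [-1.5732  0.0016  0.1803]
```

View pics/both6.png

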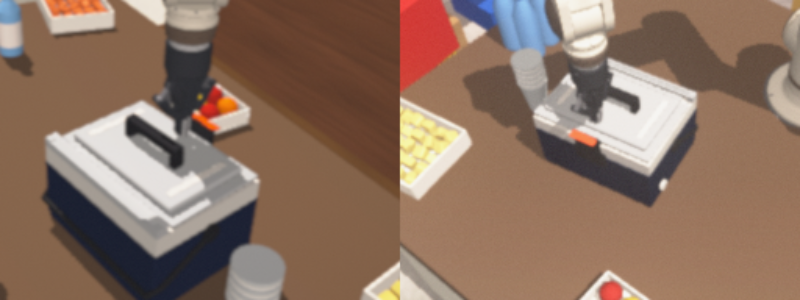

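{"name": "apply_moves", "arguments": {"deltas": "0 0 -0.001 0 0 0 1; 0 0 -0.001 0 0 0 1; 0 0 -0.001 0 0 0 1; 0 0 -0.001 0 0 0 1; 0 0 0 0 0 0 1"}}

```text
time_s: 14.75
ee_pos: [0.5268, -0.2559, 0.1825]
ee_rot: [-1.573, 0.001, 0.18]
wrist_force: [-0.3, -0.2, 0.5]
gripper_width: -0.004
```

{"name": "apply_moves", "arguments": {"deltas": "0 0 -0.001 0 0 0 1; 0 0 -0.001 0 0 0 1; 0 0 0 0 0 0 1"}}

```text
time_s: 15.05
ee_pos: [0.5266, -0.2559, 0.1803]
ee_rot: [-1.573, 0.001, 0.18]
wrist_force: [0.1, 0.3, -0.8]
gripper_width: 0.002
```

```bash
python3 chk.py 7
```

```text
scene crown slope [ 0.0003 -0.0015] z at centre 0.18024990852658665 1134 tab x [0.1019 0.1094 0.1292] back edge x,z 0.10602300430803564
side crown slope [0.0007 0.0007] z at centre 0.18006769283657448 2277 tab x [0.1031 0.1157 0.1281] back edge x,z 0.1054565484474455
15.15 [ 0.5267 -0.2559  0.1805] [-1.5734  0.0011  0.1803]
```

{"name": "apply_moves", "arguments": {"deltas": "0 0 -0.001 0 0 0 1; 0 0 -0.0005 0 0 0 1; 0 0 0 0 0 0 1; 0 0 0 0 0 0 1"}}

```text
time_s: 15.55
ee_pos: [0.5268, -0.2559, 0.1801]
ee_rot: [-1.574, 0.0, 0.18]
wrist_force: [-1.6, 1.1, 5.7]
gripper_width: 0.006
```

{"name": "apply_moves", "arguments": {"deltas": "0 0 0.005 0 0 0 1; 0 0 0.02 0 0 0 1; 0 0 0.03 0 0 0 1; -0.02 0 0.03 0 0 0 1; -0.02 0.03 0.02 0 0 0 1; -0.02 0.03 0 0 0 0 1; 0 0.03 0 0 0 0 1; 0 0.03 0 0 0 0 1; 0 0.03 0 0 0 0 1; 0 0.03 0 0 0 0 1; 0 0 0 0 0 0 1; 0 0 0 0 0 0 1"}}

```text
time_s: 16.75
ee_pos: [0.4668, -0.0755, 0.2844]
ee_rot: [-1.574, 0.001, 0.182]
wrist_force: [0.5, 0.2, 0.4]
gripper_width: 0.002
```

```bash
python3 chk.py 8; python3 - <<'E'
from tcp import *
for n in("scene","side"):
    c=camera(n);W=cloud(c)
    for q in("bottle","cups","tray"):
        o=look_for(n,q)[:1]; print(n,q,[(x["at"],W[int(x["at"][0]),int(x["at"][1])]) for x in o])
E
```

```text
scene crown slope [-0.0017 -0.    ] z at centre 0.18038172643585373 1552 tab x [0.1102 0.1199 0.1288] back edge x,z 0.10599662182111713
side crown slope [0.0003 0.0008] z at centre 0.18011139764945774 2297 tab x [0.1097 0.1173 0.1291] back edge x,z 0.10623735046328114
16.85 [ 0.4668 -0.0764  0.2842] [-1.5738  0.0009  0.18  ]
scene bottle [([279.6, 413.2], array([0.5159666 , 0.51188968, 0.12106939]))]
scene cups [([110.3, 159.4], array([ 0.50542771, -0.51399433,  0.13208272]))]
scene tray [([262.8, 221.3], array([0.7882788 , 0.02290124, 0.03179839]))]
side bottle [([148.8, 181.6], array([0.45911099, 0.50420968, 0.08479642]))]
side cups [([318.8, 341.6], array([ 0.4520122 , -0.55377472,  0.13435755]))]
side tray [([193.3, 313.4], array([0.79750081, 0.02482573, 0.03441066]))]
```

View pics/both8.png

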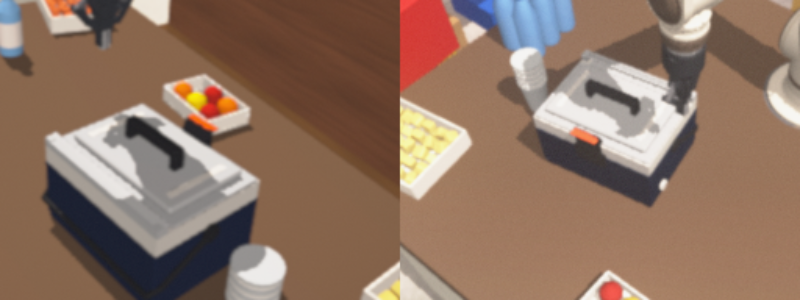

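```bash
python3 -c "
from plant import hand_in
print(hand_in())"
```

```text
the job is handed in; nothing more can be done
None
```

The lid is back on the cooler, lying flat with the catch snapped over its back edge. I handed the job in at about 17 s; no verdict is reported.

**What I did:** I gripped the lid by its handle and carried it over. With the back raised 0.26 rad, I slid the lip to about x = -101 mm under the hood. I then pivoted it down onto the catch's ramp while still holding it, and let go. Finally I pressed the back of the crown with shut fingers. The force peaked at about 6.5 N, then fell away as the lid went level.

**Last checks, from the scene and side cameras:**

| Check | Measured | Required |
|---|---|---|
| Crown height | 180 mm (scene 180.4, side 180.1) | 180 ± 4 mm |
| Crown slope | below 0.002 rad | below 0.025 rad |
| Catch tab position | same as at rest, to within about 2 mm | catch below 0.03 rad |
| Lip position | about x = -104 mm, inferred from the lid's back edge at x = 106 mm | -108 to -95 mm |

- **Bystanders:** the bottle, cups and tray showed no shift beyond detection noise of about 1 cm.
- **Robot:** the arm stood clear with near-zero wrist force.

**Disagreement:** the two cameras differ by about 4 mm in y. That is well within the 16 mm sideways tolerance. No check failed.

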